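# Unpile the tray set-up kit into its nests

## Task

The tray set-up kit has come back in a pile: take it apart from the top and put each thing into its own nest, lying flat on the nest's base between the stops - the black tape roll between the four white posts, the short orange bar in the short yellow nest, the long orange bar in the long blue nest and the gauge plate in the wide red nest. Leave the oil bottle and the box cutter where they are.

Things in the scene. Friction and masses are not known exactly. Their poses are not given: they have to be found in the camera images.
- black_tape: Small roll of black tape, 59 mm across, 19 mm high, lying flat as the top of the pile (its underside about 36 mm above the table). Origin: centre of its underside; z up. Its hole is closed for grasping: grip it round the outside.
- short_bar: The shorter orange spacer bar, 26 x 130 x 13 mm (x, y, z), second from the top of the pile, directly under the tape (underside about 23 mm above the table). Origin: centre of its underside; y along its length, z up.
- long_bar: The longer orange spacer bar, 26 x 150 x 13 mm (x, y, z), third from the top, under the short bar and lying on the gauge plate (underside about 10 mm above the table). Origin: centre of its underside; y along its length, z up. The two bars lie roughly along each other, crossed by up to 0.3 rad.
- gauge: Grey steel plate gauge with two round dark insets, 50 x 90 x 10 mm (x, y, z), at the bottom of the pile, flat on the table. Origin: centre of its underside; y along its length, z up.
- tape_nest: Fixed square dark steel plate 78 x 78 x 3 mm with four white round posts (10 mm diameter, tops 10 mm above the table) at x, y = +-29 mm. The tape roll lies flat between the posts with about 7 mm play; fingers pass between the posts along x or y. Origin: centre of its underside, on the table; axes along its edges, z up.
- short_nest: Fixed low nest 50 x 154 mm (x, y): dark steel base 3 mm thick with yellow end stops and corner cheeks whose tops are 10 mm above the table. The pocket is 36 mm along x and 140 mm along y; the cheeks reach 22 mm in from each end, so the middle of both long sides is open for fingers. Origin: centre of the underside, on the table; the thing rests 3 mm above it. y runs along the nest's length, z up. For the short bar.
- long_nest: Fixed low nest 50 x 174 mm (x, y): dark steel base 3 mm thick with blue end stops and corner cheeks whose tops are 10 mm above the table. The pocket is 36 mm along x and 160 mm along y; the cheeks reach 22 mm in from each end, so the middle of both long sides is open for fingers. Origin: centre of the underside, on the table; the thing rests 3 mm above it. y runs along the nest's length, z up. For the long bar.
- gauge_nest: Fixed low nest 74 x 114 mm (x, y): dark steel base 3 mm thick with red end stops and corner cheeks whose tops are 10 mm above the table. The pocket is 60 mm along x and 100 mm along y; the cheeks reach 18 mm in from each end, so the middle of both long sides is open for fingers. Origin: centre of the underside, on the table; the thing rests 3 mm above it. y runs along the nest's length, z up. For the gauge plate.
- oiler: Bystander: brown oil dropper bottle with black nozzle, 34 mm diameter, 112 mm high, standing loose near the front edge. Origin: centre of its underside.
- cutter: Bystander: red box cutter, 22 x 157 x 16 mm, lying loose along y behind the work. Origin: centre of its underside.

How it is judged:
At the end, for the whole second after the job is handed in: Each of the four lies at rest in its own nest: centre within 12 mm of the nest's, underside under 7 mm above the nest's underside (it rests on the 3 mm base), flat within 0.08 rad, bars along the nest within 0.12 rad, gauge plate within 0.25 rad (either way round) (horizontal distance between black_tape and tape_nest below 0.012 m and z of black_tape in the frame of tape_nest below 0.007 m and angle between the z axis of black_tape and the z axis of tape_nest, either way round below 0.08 rad and linear speed of each of black_tape, short_bar, long_bar, gauge below 0.01 m/s and angular speed of each of black_tape, short_bar, long_bar, gauge below 0.1 rad/s and horizontal distance between short_bar and short_nest below 0.012 m and z of short_bar in the frame of short_nest below 0.007 m and angle between the z axis of short_bar and the z axis of short_nest, either way round below 0.08 rad and angle between the y axis of short_bar and the y axis of short_nest, either way round below 0.12 rad and horizontal distance between long_bar and long_nest below 0.012 m and z of long_bar in the frame of long_nest below 0.007 m and angle between the z axis of long_bar and the z axis of long_nest, either way round below 0.08 rad and angle between the y axis of long_bar and the y axis of long_nest, either way round below 0.12 rad and horizontal distance between gauge and gauge_nest below 0.012 m and z of gauge in the frame of gauge_nest below 0.007 m and angle between the z axis of gauge and the z axis of gauge_nest, either way round below 0.08 rad and angle between the y axis of gauge and the y axis of gauge_nest, either way round below 0.25 rad); the robot touches nothing.
It fails at once if the oil bottle is shifted more than 30 mm or tipped over (distance of oiler from where it was at the start of the episode above 0.03 m or angle between oiler's own z axis and vertical above 0.5 rad).
It fails at once if the box cutter is shifted more than 30 mm or tipped over (distance of cutter from where it was at the start of the episode above 0.03 m or angle between cutter's own z axis and vertical above 0.5 rad).
It also fails if it takes over 120 s, if anything falls off the work surface, if the arm or the gripper's body presses on something with over 40 N, if the wrist force passes 120 N, or if a joint passes its speed limit or range.

## Robot

A 7-joint arm with a two-finger parallel gripper is mounted at the origin on a cart in front of the work surface, level with it; the furniture and walls round the work are solid. World frame = base frame: x ahead of the robot, y to its left, z up, the work surface at z = 0. Lengths are in m, angles in rad, forces in N, time in s.
With the tool pointing down it reaches from about 0.4 to 0.85 m from the base axis. Payload 4.5 kg.
Tool frame: the origin (TCP) lies at the very end of the fingers, on their centre line; the grasp point (between the pads) lies 19 mm behind it; z points along the fingers, y is the line along which they close (so a half turn about z gives the same grasp; the last joint's range is limited). The gripper opens to 85 mm and grips with 20 to 120 N. Pads are 22 mm wide; open, the fingers measure 114 mm over their backs; the gripper's body (76 mm by 85 mm) begins 54 mm behind the grasp point. The pads swing forward as they close: fully open they stand 13 mm farther back than shut.
Start: joints at [0.034, 0.689, -0.195, 1.565, 0.157, 0.902, -0.215], TCP at [0.625, 0, 0.207] pointing down, gripper open.
Joint ranges: [-3.01, 3.01], [-0.46, 2.08], [-1.47, 1.51], [0.13, 2.56], [-1, 4.14], [0.04, 2.09], [-2.66, 2.66]. Speed limits (rad/s): [2.57, 2.57, 3.14, 3.14, 3.14, 3.14, 3.14].

## Interface

Orientations are given as a unit quaternion [x, y, z, w].
In Python, from plant import r, eyes gives the robot as it stands. The module is installed in compiled form; this text tells all that it offers.
- The arm moves only by the shell command python3 -m creep 'ROWS'. ROWS is JSON, a list of rows, each a list of 7 numbers: the shift along the tool's x, y, z in m, then the turn, a rotation vector about the tool's x, y, z in rad, then the gripper command: -1 is shut, 1 is fully open, values between are in proportion. A call has 1 to 5 rows; each row shifts and turns the commanded pose from where the row before left it, along the tool's axes as they then stand; what a row does not reach is not made up. A row lasts 1/8 s, in which the tool goes at most 62.5 mm and 10.7 degrees, less where a joint would pass 70% of its speed; a pose out of reach is approached as far as the arm can. A call with a gripper value outside its range is refused whole. The fingers move at their own pace and stop on an object; the grip force is fixed at half the most. Time passes only in rows, so rows that do not move let the fingers close. It gives the time, the measured TCP pose, the force, the opening and the grip force at its end, in the units of the state.
- r.read_state(): the state, without advancing time (a new reading comes with each control period).
- eyes.snapshot(name): name is "scene" or "side" or "wrist"; returns a dict with "img" (400x640x3 uint8, red, green, blue), "mtx" (3x3 intrinsics, pixels), "origin" and "orientation" of the camera in the world. Camera axes: x right, y up, looking along -z (the intrinsics and any distortion apply to the point x, -y, -z); pixel columns grow to the right and rows downward; lengths in m; the calibration is good to about 2 mm. A picture is of the moment at which its call begins. There is no depth.
- r.close_job(): hands the job in; it is judged then, once.
The state is a dict: "time_s": time; "joints": joint angles; "qvel": joint speeds; "effort": joint torques, N m; "tcp_pos": TCP position; "tool_rot": TCP orientation; "wrist_force": force on the tool from outside, world axes, zero at the start; "ft_torque": the same for the moment, N m; "finger_gap": opening from 0.0 (shut) to 1.0 (fully open); "finger_force": force on a finger pad.
Only numpy, scipy, OpenCV 4.12 (cv2) and the standard library are available. Lean on these libraries where they do the work, as an engineer would, in place of code of your own. Each camera call takes 0.05 s, during which the arm holds its last target. There are 200 camera calls.

## Working session

There is one attempt and no reset: what is moved stays moved. The work goes in short steps, Python scripts to look and compute and a shell command to move; the robot and the scene stay as the last step left them, time stands still between calls to the robot, and variables do not carry over. Pictures are saved under pics/ and viewed, at most 14 in all, crops included, and the job is handed in when it is done.

```bash
mkdir -p pics; cat > h.py <<'E'
import numpy as np, cv2
from scipy.spatial.transform import Rotation as R
from plant import r, eyes
def snap(n,f):
    s=eyes.snapshot(n); cv2.imwrite(f'pics/{f}.png',cv2.cvtColor(s['img'],cv2.COLOR_RGB2BGR)); np.savez(f'pics/{f}.npz',**{k:np.array(s[k]) for k in('img','mtx','origin','orientation')}); return s
def ray(s,px,z):
    px=np.atleast_2d(px).astype(float); K=np.array(s['mtx'])
    d=np.c_[(px[:,0]-K[0,2])/K[0,0],-(px[:,1]-K[1,2])/K[1,1],-np.ones(len(px))]
    o=np.array(s['orientation']); M=R.from_quat(o).as_matrix() if o.size==4 else o
    d=d@M.T; p=np.array(s['origin']); return p+d*((z-p[2])/d[:,2])[:,None]
E
python3 - <<'E'
from h import *
for n in('scene','side','wrist'):
    s=snap(n,n+'0'); print(n,s['mtx'],s['origin'],s['orientation'],[k for k in s])
st=r.read_state(); print({k:np.round(v,3) for k,v in st.items()})
E
```

```text
scene [[470.48600203   0.         315.3991028 ]
 [  0.         470.48600203 201.12749393]
 [  0.           0.           1.        ]] [-0.00133351 -0.63553853  0.82290822] [ 0.37756345 -0.15187246 -0.34126799  0.84729968] ['img', 'mtx', 'origin', 'orientation']
side [[501.48518658   0.         319.95008027]
 [  0.         501.48518658 198.79819821]
 [  0.           0.           1.        ]] [1.17051418 0.87237087 1.00091962] [0.1178974  0.38873616 0.87804172 0.25303584] ['img', 'mtx', 'origin', 'orientation']
wrist [[333.72646633   0.         318.91522525]
 [  0.         333.72646633 201.34064951]
 [  0.           0.           1.        ]] [0.62543282 0.08176043 0.37252727] [-1.60467038e-01  2.83549101e-04 -2.98809820e-05  9.87041159e-01] ['img', 'mtx', 'origin', 'orientation']
{'time_s': np.float64(0.15), 'joints': array([ 0.034,  0.69 , -0.195,  1.566,  0.157,  0.903, -0.215]), 'qvel': array([ 0.   , -0.002, -0.   , -0.003, -0.001,  0.001,  0.001]), 'effort': array([-1.0000e-03, -5.3994e+01, -1.2680e+00, -1.5872e+01,  9.0000e-03,
        6.0000e-03,  0.0000e+00]), 'tcp_pos': array([ 0.624, -0.   ,  0.206]), 'tool_rot': array([ 0.707,  0.707, -0.001, -0.   ]), 'wrist_force': array([-0.823,  0.092,  0.697]), 'ft_torque': array([ 0.048, -0.008,  0.003]), 'finger_force': np.float64(0.0), 'finger_gap': np.float64(1.0)}
```

View pics/scene0.png

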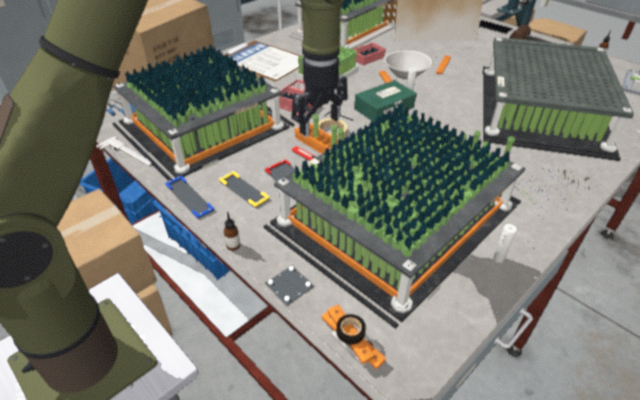

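View pics/wrist0.png

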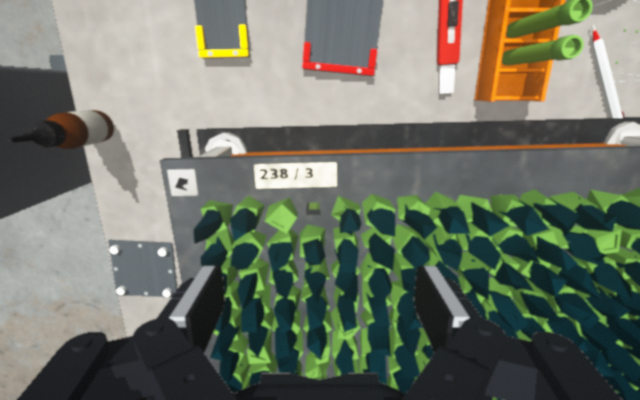

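The scene view shows the pile at about (352,332), the tape nest at (290,284), the oiler at (232,232), the long nest at (190,196), the short nest at (244,188) and the red nest near (280,170). The wrist view shows the oiler, a tape nest corner and the plant rack below the tool.

```bash
python3 - <<'E'
from h import *
s=np.load('pics/scene0.npz');
g=lambda px,z:np.round(ray(s,px,z),3).tolist()
print('tape',g([[352,322],[350,329]],.055)); print('tapenest posts',g([[290,268],[312,283],[290,299],[267,284]],.01))
print('rackfeet',g([[404,305],[183,165],[283,180]],0),'racktop?',g([[407,265]],.09),g([[407,265]],.13))
print('oiler',g([[232,247]],0))
h=cv2.cvtColor(s['img'],cv2.COLOR_RGB2HSV)
m=lambda lo,hi:cv2.inRange(h,lo,hi)
for n,a in dict(yellow=m((22,150,120),(32,255,255)),blue=m((108,120,60),(125,255,255)),orange=m((8,170,120),(18,255,255)),red=m((0,150,80),(4,255,255))).items():
    k,l,st,c=cv2.connectedComponentsWithStats(a)
    for i in range(1,k):
        if st[i,4]>25: print(n,st[i].tolist(),np.round(c[i]),g(c[i],.01))
im=cv2.cvtColor(s['img'],cv2.COLOR_RGB2BGR)
a=cv2.resize(im[280:380,300:400],None,fx=4,fy=4,interpolation=2); b=cv2.resize(im[130:230,160:300],(560,400),interpolation=2)
w=np.load('pics/side0.npz')['img'][...,::-1]
cv2.imwrite('pics/c0.png',np.hstack([a,b])[:,:800]); cv2.imwrite('pics/side0b.png',w)
E
```

```text
tape [[0.402, -0.315, 0.055], [0.388, -0.323, 0.055]]
tapenest posts [[0.429, -0.105, 0.01], [0.436, -0.17, 0.01], [0.374, -0.168, 0.01], [0.364, -0.104, 0.01]]
rackfeet [[0.541, -0.34, 0.0], [0.467, 0.398, 0.0], [0.628, 0.149, 0.0]] racktop? [[0.563, -0.316, 0.09]] [[0.532, -0.333, 0.13]]
oiler [[0.378, 0.044, 0.0]]
yellow [221, 173, 18, 11, 48] [228. 178.] [[0.519, 0.252, 0.01]]
yellow [249, 193, 20, 13, 63] [259. 200.] [[0.521, 0.12, 0.01]]
blue [166, 175, 20, 14, 83] [175. 181.] [[0.407, 0.34, 0.01]]
blue [192, 203, 22, 15, 98] [203. 211.] [[0.394, 0.186, 0.01]]
orange [348, 26, 33, 16, 49] [365.  33.] [[1.525, 0.646, 0.01]]
orange [438, 57, 11, 16, 78] [443.  64.] [[1.516, 0.241, 0.01]]
orange [380, 72, 10, 10, 52] [385.  76.] [[1.283, 0.335, 0.01]]
orange [132, 114, 42, 45, 199] [153. 138.] [[0.469, 0.565, 0.01]]
orange [186, 116, 87, 48, 489] [229. 142.] [[0.622, 0.385, 0.01]]
orange [296, 125, 35, 27, 418] [316. 139.] [[0.819, 0.216, 0.01]]
orange [411, 204, 89, 88, 489] [453. 249.] [[0.739, -0.325, 0.01]]
orange [289, 216, 108, 79, 749] [345. 258.] [[0.54, -0.17, 0.01]]
orange [323, 306, 21, 24, 268] [333. 317.] [[0.408, -0.261, 0.01]]
orange [344, 325, 12, 8, 67] [350. 329.] [[0.411, -0.304, 0.01]]
orange [351, 340, 34, 28, 470] [368. 353.] [[0.397, -0.365, 0.01]]
red [293, 147, 19, 13, 58] [301. 153.] [[0.739, 0.198, 0.01]]
red [266, 163, 16, 11, 37] [272. 167.] [[0.636, 0.203, 0.01]]
red [183, 295, 27, 29, 77] [195. 309.] [[0.216, -0.053, 0.01]]
red [213, 330, 16, 13, 40] [221. 337.] [[0.217, -0.142, 0.01]]
red [227, 343, 41, 45, 226] [248. 365.] [[0.219, -0.226, 0.01]]
red [266, 384, 12, 13, 57] [272. 390.] [[0.22, -0.293, 0.01]]
```

View pics/side0.png

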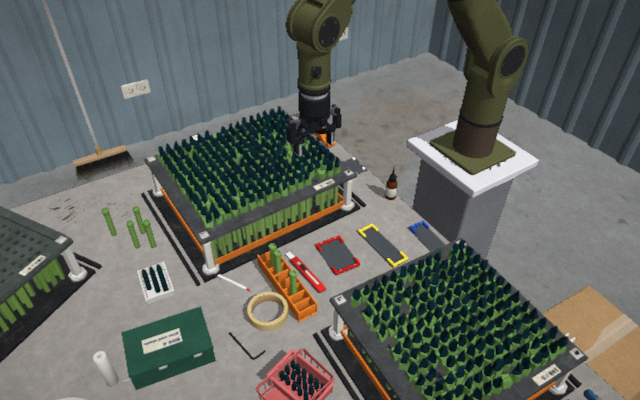

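View pics/c0.png

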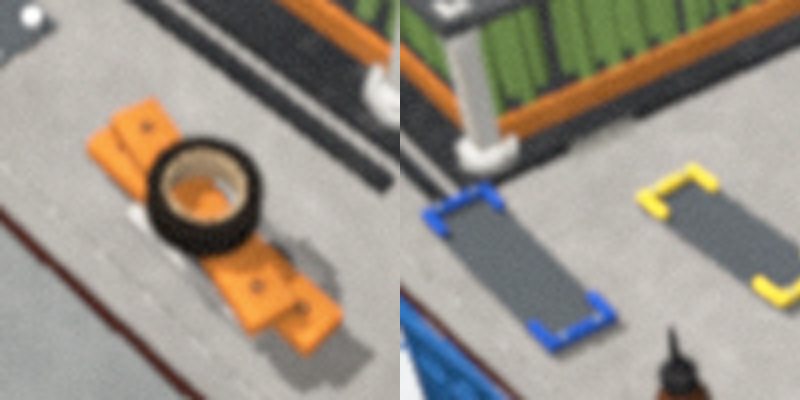

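The side view shows the nests clear of the racks, with the oiler to their front. The crop shows the bars lying roughly along y with the tape on top, and small crossing. All of it matches the sizes given, so I'm moving over the pile.

```bash
python3 -m creep '[[0,-0.04,-0.04,0,0,0,1],[-0.03,-0.05,0,0,0,0,1],[-0.04,-0.045,0,0,0,0,1],[-0.04,-0.045,0,0,0,0,1],[-0.04,-0.045,0,0,0,0,1]]'; python3 -m creep '[[-0.055,0,0,0,0,0,1],[-0.055,0,0,0,0,0,1],[0,0,0,0,0,0,1],[0,0,0,0,0,0,1]]'; python3 - <<'E'
from h import *
s=snap('wrist','w1'); st=r.read_state(); print(st['tcp_pos'],st['tool_rot'],s['origin'],s['orientation'])
E
```

```text
time_s: 0.78
tcp_pos: [0.3984, -0.1511, 0.2465]
tool_rot: [0.707, 0.707, -0.0, 0.0]
wrist_force: [0.2, -2.1, 0.4]
finger_gap: 0.999
finger_force: 0.0
time_s: 1.27
tcp_pos: [0.3998, -0.2594, 0.2462]
tool_rot: [0.707, 0.707, 0.0, -0.001]
wrist_force: [0.6, 0.3, -0.6]
finger_gap: 1.001
finger_force: 0.0
[ 0.40004792 -0.25864587  0.24631464] [ 7.06494711e-01  7.07718091e-01  2.38314785e-04 -5.20614393e-04] [ 0.400679   -0.17774484  0.41309184] [-1.59917512e-01 -2.88871131e-04 -1.94596892e-04  9.87130320e-01]
```

View pics/w1.png

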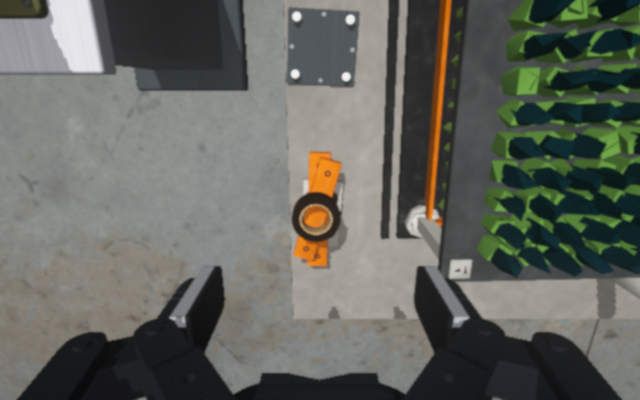

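The wrist view shows the tape at (316,216), the short bar from (330,160) to (303,255), the long bar from (318,155) to (318,265) and the nest posts at (296,17), (349,19), (295,75) and (347,77).

```bash
python3 - <<'E'
from h import *
s=np.load('pics/w1.npz'); h=cv2.cvtColor(s['img'],cv2.COLOR_RGB2HSV)
blk=cv2.inRange(h[180:250,285:350],(0,0,0),(180,255,60))
cs=cv2.findContours(blk,cv2.RETR_EXTERNAL,cv2.CHAIN_APPROX_NONE)[0]; c=max(cs,key=cv2.contourArea)
(cx,cy),rr=cv2.minEnclosingCircle(c); px=[cx+285,cy+180]; print('tape',px,rr,ray(s,px,.05),rr*(.413-.055)/334/.97)
print('posts',ray(s,[[296,17],[349,19],[295,75],[347,77]],.01),ray(s,[[296,17],[349,19],[295,75],[347,77]],.01).mean(0))
E
for n in w1; do python3 -c "
import cv2;a=cv2.imread('pics/w1.png')[140:280,250:400];cv2.imwrite('pics/w1c.png',cv2.resize(a,None,fx=4,fy=4,interpolation=2))"; done
```

```text
tape [317.22034072875977, 214.28813552856445] 26.232683181762695 [[ 0.39889996 -0.31440911  0.05      ]] 0.02898728495299415
posts [[ 0.37631551 -0.10295371  0.01      ]
 [ 0.43336228 -0.10488165  0.01      ]
 [ 0.37390258 -0.16132786  0.01      ]
 [ 0.43274727 -0.16346376  0.01      ]] [ 0.40408191 -0.13315674  0.01      ]
```

View pics/w1c.png

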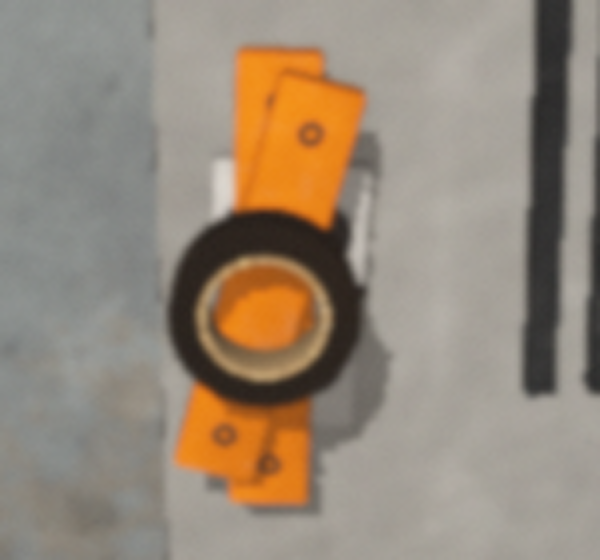

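```bash
python3 -m creep '[[-0.058,-0.002,0,0,0,0,1],[0,0,0.06,0,0,0,1],[0,0,0.06,0,0,0,1],[0,0,0.06,0,0,0,1],[0,0,0.03,0,0,0,1]]'; python3 -m creep '[[0,0,0.002,0,0,0,1],[0,0,0,0,0,0,-1],[0,0,0,0,0,0,-1],[0,0,0,0,0,0,-1],[0,0,0,0,0,0,-1]]';python3 -m creep '[[0,0,0,0,0,0,-1],[0,0,0,0,0,0,-1],[0,0,0,0,0,0,-1]]'
```

```text
time_s: 1.95
tcp_pos: [0.3975, -0.315, 0.0339]
tool_rot: [0.706, 0.708, 0.0, -0.002]
wrist_force: [-0.4, -0.5, 0.4]
finger_gap: 1.003
finger_force: 0.0
time_s: 2.58
tcp_pos: [0.3983, -0.3183, 0.0352]
tool_rot: [0.707, 0.707, 0.0, 0.001]
wrist_force: [0.2, -0.2, 1.0]
finger_gap: 0.148
finger_force: 0.0
time_s: 2.95
tcp_pos: [0.398, -0.318, 0.0344]
tool_rot: [0.707, 0.707, 0.0, -0.0]
wrist_force: [1.1, -0.1, -0.1]
finger_gap: -0.002
finger_force: 0.0
```

```bash
python3 - <<'E'
from h import *
a=snap('wrist','w2'); b=snap('scene','s2')
cv2.imwrite('pics/c2.png',np.hstack([cv2.resize(a['img'][140:340,230:400],(400,470)),cv2.resize(b['img'][270:390,290:390],(392,470))])[...,::-1])
E
```

```text
(no output)
```

View pics/c2.png

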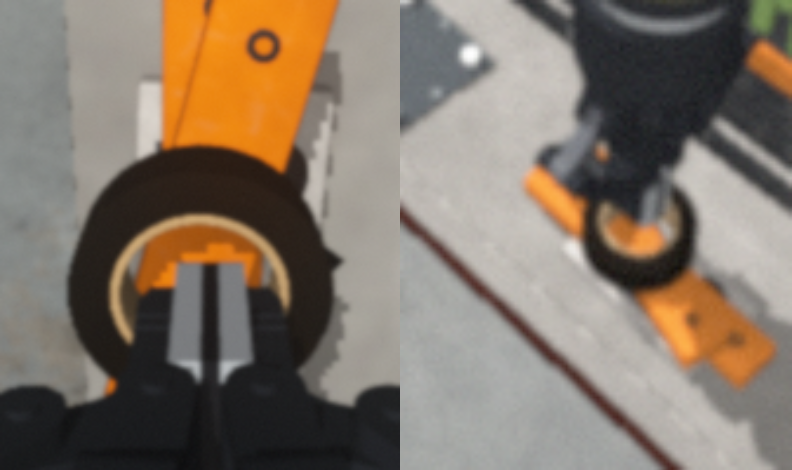

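The tape is still on the pile. The fingers shut over or inside its ring, with tips at about wrist (319,253) and scene (354,327). I'll check the tip height.

```bash
cat >> h.py <<'E'
def proj(s,P):
    M=R.from_quat(s['orientation']).as_matrix(); K=s['mtx']; c=(np.atleast_2d(P)-s['origin'])@M
    return np.c_[K[0,2]+K[0,0]*c[:,0]/-c[:,2],K[1,2]+K[1,1]*-c[:,1]/-c[:,2]]
E
python3 - <<'E'
from h import *
a,b=np.load('pics/w2.npz'),np.load('pics/s2.npz')
P=[[.398,-.318,z] for z in(.035,.045,.055,.065)]
print(proj(a,P),proj(b,P), a['origin'])
# tape centre, w and scene
print('tape', ray(a,[317,263],.055),ray(b,[352,328],.055))
E
```

```text
[[317.16259969 246.73918755]
 [317.08835262 255.28112197]
 [317.00554883 264.80748487]
 [316.91261868 275.49886009]] [[350.89154195 330.15752178]
 [351.15462972 327.2171671 ]
 [351.42167357 324.23259797]
 [351.69276341 321.20280956]] [ 0.39879931 -0.23619038  0.20123787]
tape [[ 0.39799932 -0.31699832  0.055     ]] [[ 0.39276818 -0.32433664  0.055     ]]
```

```bash
python3 -m creep '[[0,0,0,0,0,0,1],[0,0,0,0,0,0,1],[0,0,0,0,0,0,1],[0,0,0,0,0,0,1],[0,0,0,0,0,0,1]]'; python3 -m creep '[[0,0,0,0,0,0,1],[0,0,0,0,0,0,1],[0,0,0.01,0,0,0,1],[0,0,0.008,0,0,0,1],[0,0,0,0,0,0,1]]';python3 -m creep '[[0,0,0,0,0,0,-1],[0,0,0,0,0,0,-1],[0,0,0,0,0,0,-1],[0,0,0,0,0,0,-1]]'
```

```text
time_s: 3.68
tcp_pos: [0.3981, -0.318, 0.0345]
tool_rot: [0.707, 0.707, 0.0, 0.0]
wrist_force: [0.7, 0.1, 0.4]
finger_gap: 0.995
finger_force: 0.0
time_s: 4.3
tcp_pos: [0.3975, -0.3175, 0.0155]
tool_rot: [0.707, 0.707, -0.0, -0.001]
wrist_force: [-0.1, 0.5, -0.6]
finger_gap: 0.997
finger_force: 0.0
time_s: 4.8
tcp_pos: [0.398, -0.318, 0.0173]
tool_rot: [0.707, 0.707, -0.0, 0.0]
wrist_force: [-1.8, 0.3, 6.6]
finger_gap: 0.631
finger_force: 61.9
```

```bash
python3 -m creep '[[0,0,-0.03,0,0,0,-1],[0,0,-0.05,0,0,0,-1],[0.06,0.006,-0.02,0,0,0,-1],[0.06,0,0,0,0,0,-1],[0.06,0,0,0,0,0,-1]]'; python3 -m creep '[[0.005,0,0,0,0,0,-1],[0,0,0,0,0,0,-1],[0,0,0,0,0,0,-1]]'
python3 - <<'E'
from h import *
a=snap('wrist','w3'); b=snap('scene','s3'); print(r.read_state()['tcp_pos'])
cv2.imwrite('pics/c3.png',np.hstack([cv2.resize(a['img'][100:400,160:480],(480,450)),cv2.resize(b['img'][200:310,240:318],(319,450))])[...,::-1])
E
```

```text
time_s: 5.42
tcp_pos: [0.4045, -0.1375, 0.1169]
tool_rot: [0.707, 0.707, 0.001, 0.001]
wrist_force: [1.9, -0.1, -1.3]
finger_gap: 0.626
finger_force: 63.3
time_s: 5.8
tcp_pos: [0.404, -0.1359, 0.1162]
tool_rot: [0.708, 0.706, -0.0, 0.001]
wrist_force: [-0.3, -0.1, -1.8]
finger_gap: 0.625
finger_force: 63.3
[ 0.40384602 -0.13568788  0.116142  ]
```

View pics/c3.png

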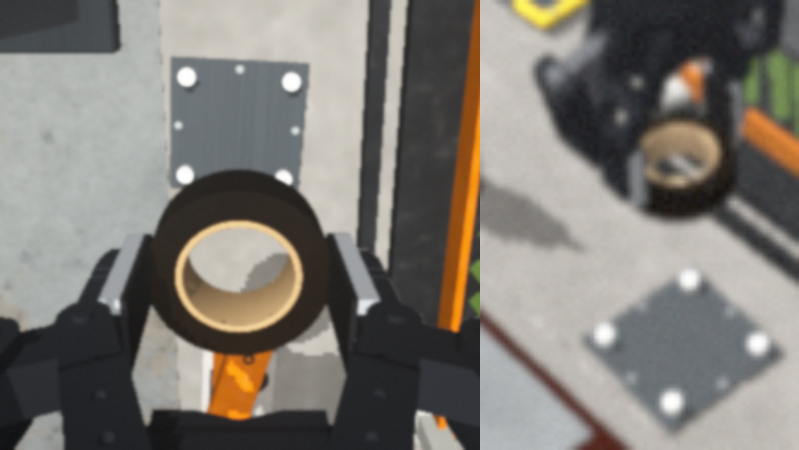

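The tape is held flat between the pads at wrist (320,273). The posts are at about (285,151), (354,155), (283,217) and (349,219).

```bash
python3 - <<'E'
from h import *
a=np.load('pics/w3.npz'); p=ray(a,[[284.7,151.3],[354,154.7],[283.3,216.7],[349.3,218.7]],.01); print(p.round(4),p.mean(0))
print(ray(a,[[320,275],[320,282]],.155))
print(ray(a,[[240,258],[382,258]],.145))
E
```

```text
[[ 0.3771 -0.1019  0.01  ]
 [ 0.4341 -0.1049  0.01  ]
 [ 0.3738 -0.1594  0.01  ]
 [ 0.4317 -0.1615  0.01  ]] [ 0.40419194 -0.13191172  0.01      ]
[[ 0.40536058 -0.13065386  0.155     ]
 [ 0.40535222 -0.13416031  0.155     ]]
[[ 0.36846011 -0.12754973  0.145     ]
 [ 0.43407631 -0.12783077  0.145     ]]
```

```bash
python3 -m creep '[[0.003,0,0.05,0,0,0,-1],[0,0,0.05,0,0,0,-1],[0,0,0.02,0,0,0,-1],[0,0,0.008,0,0,0,-1],[0,0,0,0,0,0,-1]]'; python3 -m creep '[[0,0,0.002,0,0,0,-1],[0,0,0,0,0,0,-1],[0,0,0,0,0,0,-1]]'
```

```text
time_s: 6.52
tcp_pos: [0.41, -0.1361, 0.0082]
tool_rot: [0.708, 0.707, -0.005, -0.004]
wrist_force: [0.4, -0.3, -0.7]
finger_gap: 0.63
finger_force: 63.4
time_s: 6.9
tcp_pos: [0.4103, -0.1355, 0.0071]
tool_rot: [0.707, 0.707, -0.005, -0.003]
wrist_force: [-0.3, 0.9, -1.2]
finger_gap: 0.628
finger_force: 63.4
```

```bash
python3 - <<'E'
from h import *
s=r.read_state(); print(np.round(s['joints'],3),s['tcp_pos'],s['tool_rot'])
E
```

```text
[ 0.236  0.869 -0.044  2.263  1.058  0.044 -0.851] [ 0.41027488 -0.13546402  0.00705684] [ 0.70737791  0.70681131 -0.00472575 -0.00345359]
```

Joint 6 is at its lower limit, because the pose is too close in and too low. A small tilt of the fingertips toward the base should free it.

```bash
python3 -m creep '[[0,0,-0.03,0,0,0,-1],[0,0,0,0.057,0.019,0,-1],[0,0,0,0,0,0,-1],[0,0,0.01,0,0,0,-1],[0,0,0.01,0,0,0,-1]]'; python3 -m creep '[[0,0,0,0,0,0,-1],[0,0,0,0,0,0,-1]]'; python3 -c "
from h import *
s=r.read_state(); print(np.round(s['joints'],3),s['tcp_pos'],s['tool_rot'])"
```

```text
time_s: 7.52
tcp_pos: [0.4081, -0.1346, 0.0159]
tool_rot: [0.706, 0.707, -0.019, -0.031]
wrist_force: [0.4, -0.4, -0.7]
finger_gap: 0.629
finger_force: 63.4
time_s: 7.78
tcp_pos: [0.4088, -0.1344, 0.0166]
tool_rot: [0.706, 0.707, -0.019, -0.031]
wrist_force: [-1.0, 0.1, -0.5]
finger_gap: 0.624
finger_force: 63.4
[ 0.433  0.868 -0.359  2.192  0.969  0.326 -0.768] [ 0.40883127 -0.13437222  0.01658412] [ 0.70633933  0.70695692 -0.01867816 -0.03078604]
```

```bash
python3 -m creep '[[0.002,-0.005,0.01,0,0,0,-1],[0,0,0.01,0,0,0,-1],[0,0,0.005,0,0,0,-1],[0,0,0,0,0,0,-1],[0,0,0,0,0,0,-1]]';  python3 -c "
from h import *
s=r.read_state(); print(np.round(s['joints'],3),s['tcp_pos'],s['tool_rot'])"
```

```text
time_s: 8.4
tcp_pos: [0.4027, -0.1323, -0.0075]
tool_rot: [0.707, 0.707, -0.018, -0.03]
wrist_force: [-0.3, -0.1, -0.7]
finger_gap: 0.63
finger_force: 63.4
[ 0.357  0.908 -0.236  2.219  1.073  0.208 -0.868] [ 0.40265838 -0.1322872  -0.00751495] [ 0.70674639  0.70658173 -0.01806779 -0.03041942]
```

```bash
python3 -m creep '[[0,0,0.004,0,0,0,-1],[0,0,0,0,0,0,-1],[0,0,0,0,0,0,-1]]'; python3 -m creep '[[0,0,0.002,0,0,0,-1],[0,0,0,0,0,0,-1],[0,0,0,0,0,0,-1]]'
```

```text
time_s: 8.78
tcp_pos: [0.4022, -0.1322, -0.0117]
tool_rot: [0.707, 0.707, -0.018, -0.031]
wrist_force: [0.0, -0.3, 0.5]
finger_gap: 0.626
finger_force: 63.4
time_s: 9.15
tcp_pos: [0.4021, -0.1321, -0.0137]
tool_rot: [0.707, 0.707, -0.018, -0.031]
wrist_force: [-0.2, 0.0, -0.4]
finger_gap: 0.628
finger_force: 63.5
```

```bash
python3 -m creep '[[0,0,0.002,0,0,0,-1],[0,0,0,0,0,0,-1],[0,0,0,0,0,0,0.7],[0,0,0,0,0,0,1],[0,0,0,0,0,0,1]]'; python3 -m creep '[[0,0,0,0,0,0,1],[0,0,0,0,0,0,1],[0,0,-0.05,0,0,0,1],[0,0,-0.05,-0.057,-0.019,0,1],[0,0,-0.05,0,0,0,1]]';python3 - <<'E'
from h import *
b=snap('scene','s4'); a=snap('wrist','w4'); s=r.read_state(); print(s['tcp_pos'],s['tool_rot'],np.round(s['joints'],2))
cv2.imwrite('pics/c4.png',np.hstack([cv2.resize(a['img'],(480,300)),cv2.resize(b['img'][250:310,250:314],(320,300))])[...,::-1])
E
```

```text
time_s: 9.78
tcp_pos: [0.4017, -0.1321, -0.0159]
tool_rot: [0.707, 0.707, -0.018, -0.031]
wrist_force: [0.2, -0.5, -0.6]
finger_gap: 0.999
finger_force: 0.0
time_s: 10.4
tcp_pos: [0.4078, -0.1338, 0.1354]
tool_rot: [0.707, 0.707, -0.006, -0.004]
wrist_force: [1.1, -0.5, -0.3]
finger_gap: 0.998
finger_force: 0.0
[ 0.41164857 -0.13389096  0.13782922] [ 7.07260121e-01  7.06948297e-01 -2.59886045e-03 -6.86666117e-04] [ 0.61  0.64 -0.64  2.18  0.75  0.56 -0.59]
```

View pics/c4.png

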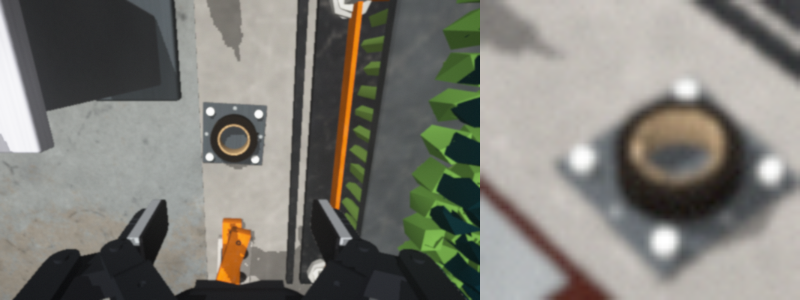

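The tape lies flat between the four posts (wrist 310,183; scene crop). Next I'll look at the pile.

```bash
python3 -m creep '[[-0.05,-0.013,-0.02,0,0,0,1],[-0.05,0,0,0,0,0,1],[-0.03,0,0,0,0,0,1],[0,0,0,0,0,0,1],[0,0,0,0,0,0,1]]'; python3 - <<'E'
from h import *
a=snap('wrist','w5'); s=r.read_state(); print(s['tcp_pos'],s['tool_rot'])
i=a['img'][140:340,230:430]
cv2.imwrite('pics/c5.png',cv2.resize(i,(600,600),interpolation=2)[...,::-1])
E
```

```text
time_s: 11.12
tcp_pos: [0.3963, -0.2627, 0.1539]
tool_rot: [0.707, 0.707, -0.005, -0.004]
wrist_force: [0.8, 0.1, 0.0]
finger_gap: 1.002
finger_force: 0.0
[ 0.3965323  -0.2623363   0.15410735] [ 0.70635168  0.70783261 -0.0046725  -0.00429749]
```

View pics/c5.png

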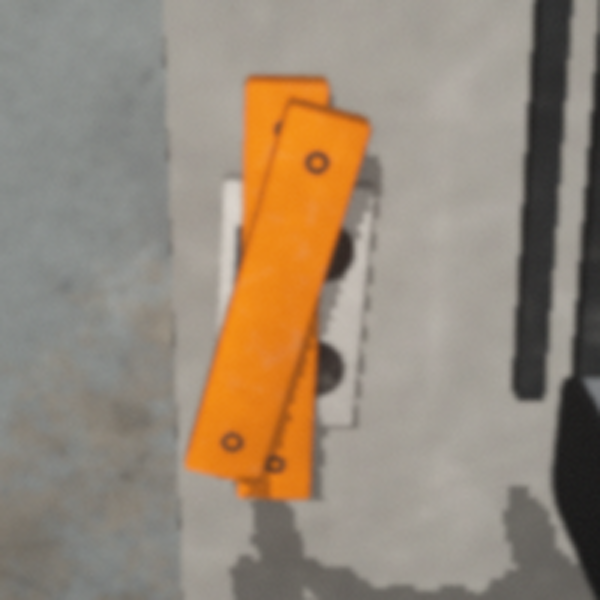

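The short bar's top corners are at crop (288,100), (370,122), (267,480) and (186,467), with the long bar and gauge beneath it.

```bash
python3 - <<'E'
from h import *
a=np.load('pics/w5.npz'); f=lambda p,z:ray(a,np.array(p)/3+[230,140],z)
p=f([(288,100),(370,122),(267,480),(186,467)],.036); d=(p[0]+p[1]-p[2]-p[3])/2
print(p.round(4),p.mean(0),np.linalg.norm(d),'yaw',np.arctan2(-d[0],d[1])); 
p=f([(246,76),(328,78),(310,500),(237,495)],.023); d=(p[0]+p[1]-p[2]-p[3])/2
print(p.round(4),p.mean(0),np.linalg.norm(d),'yaw',np.arctan2(-d[0],d[1]))
E
```

```text
[[ 0.4021 -0.2502  0.036 ]
 [ 0.4262 -0.2567  0.036 ]
 [ 0.3961 -0.3799  0.036 ]
 [ 0.3692 -0.3751  0.036 ]] [ 0.39840676 -0.3154516   0.036     ] 0.12795895925271597 yaw -0.2487103889845964
[[ 0.3895 -0.2459  0.023 ]
 [ 0.4143 -0.2465  0.023 ]
 [ 0.411  -0.397   0.023 ]
 [ 0.3854 -0.3952  0.023 ]] [ 0.40005567 -0.3211513   0.023     ] 0.14994385894751255 yaw -0.024336392261264692
```

```bash
python3 -m creep '[[0.05,0,0.04,0,0,0,-0.3],[0,0,0.05,0,0,0,-0.3],[0,0,0.03,0,0,0,-0.3],[0,0,0.01,0,0,0,-0.3],[0,0,0,0,0,0,-0.3]]'; for i in 1; do python3 -m creep '[[0,0,0.004,0,0,0,-0.3],[0,0,0,0,0,0,-0.3]]'; done;  python3 -c "
from h import *
a=snap('scene','s6');s=snap('wrist','w6')
cv2.imwrite('pics/c6.png',np.hstack([cv2.resize(s['img'],(480,300)),cv2.resize(a['img'][250:340,280:360],(320,300))])[...,::-1])"
```

```text
time_s: 11.8
tcp_pos: [0.3949, -0.2134, 0.0248]
tool_rot: [0.706, 0.708, -0.005, -0.005]
wrist_force: [0.9, 0.0, -0.1]
finger_gap: 0.35
finger_force: 0.0
time_s: 12.05
tcp_pos: [0.3953, -0.2151, 0.0216]
tool_rot: [0.707, 0.707, -0.005, -0.003]
wrist_force: [0.3, -0.3, 0.2]
finger_gap: 0.346
finger_force: 0.0
```

View pics/c6.png

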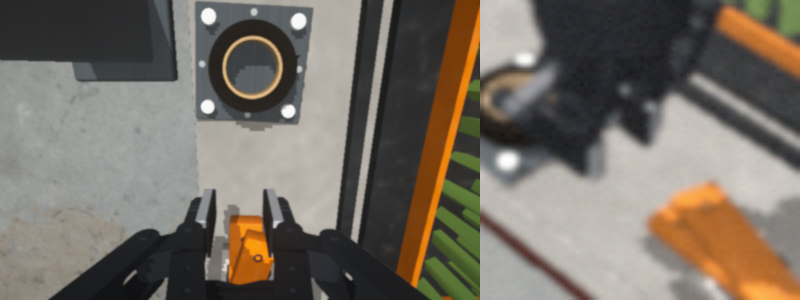

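The fingers are above bare table between the tape nest and the bars, so I'll keep probing.

```bash
python3 -m creep '[[0,0,0.004,0,0,0,-0.3],[0,0,0.003,0,0,0,-0.3],[0,0,0,0,0,0,-0.3]]' | grep -E 'tcp|force'; python3 -m creep '[[0,0,0.003,0,0,0,-0.3],[0,0,0,0,0,0,-0.3]]'| grep -E 'tcp|force'; python3 -m creep '[[0,0,0.002,0,0,0,-0.3],[0,0,0,0,0,0,-0.3]]'| grep -E 'tcp|force'
```

```text
tcp_pos: [0.3947, -0.2151, 0.014]
wrist_force: [-0.3, 0.3, -0.3]
finger_force: 0.0
tcp_pos: [0.3948, -0.2151, 0.0111]
wrist_force: [0.2, 0.2, 0.4]
finger_force: 0.0
tcp_pos: [0.3948, -0.2151, 0.0091]
wrist_force: [0.2, 0.5, -0.7]
finger_force: 0.0
```

```bash
python3 -m creep '[[0,0,0.003,0,0,0,-0.3],[0,0,0,0,0,0,-0.3]]' | grep -E 'tcp|force'; python3 -m creep '[[0,0,0.002,0,0,0,-0.3],[0,0,0,0,0,0,-0.3]]'| grep -E 'tcp|force'; python3 -m creep '[[0,0,0.002,0,0,0,-0.3],[0,0,0,0,0,0,-0.3]]'| grep -E 'tcp|force'
```

```text
tcp_pos: [0.3947, -0.2151, 0.0061]
wrist_force: [1.5, -0.7, -0.7]
finger_force: 0.0
tcp_pos: [0.3947, -0.2151, 0.0041]
wrist_force: [0.7, 0.8, -0.3]
finger_force: 0.0
tcp_pos: [0.3947, -0.2151, 0.0021]
wrist_force: [-0.5, 0.3, 0.8]
finger_force: 0.0
```

```bash
python3 -m creep '[[0,0,0.002,0,0,0,-0.3],[0,0,0,0,0,0,-0.3]]' | grep -E 'tcp|force'; python3 -m creep '[[0,0,0.002,0,0,0,-0.3],[0,0,0,0,0,0,-0.3]]'| grep -E 'tcp|force'; python3 -m creep '[[0,0,0.002,0,0,0,-0.3],[0,0,0,0,0,0,-0.3]]'| grep -E 'tcp|force'
```

```text
tcp_pos: [0.3947, -0.2152, 0.0001]
wrist_force: [-0.4, 0.9, 0.6]
finger_force: 0.0
tcp_pos: [0.3947, -0.2152, -0.0019]
wrist_force: [-0.5, -0.7, -0.6]
finger_force: 0.0
tcp_pos: [0.3946, -0.2151, -0.0039]
wrist_force: [0.5, 0.7, 0.4]
finger_force: 0.0
```

```bash
python3 -m creep '[[0,0,0.002,0,0,0,-0.3],[0,0,0,0,0,0,-0.3]]' | grep -E 'tcp|wrist'; python3 -m creep '[[0,0,0.002,0,0,0,-0.3],[0,0,0,0,0,0,-0.3]]'| grep -E 'tcp|wrist'; python3 -m creep '[[0,0,0.002,0,0,0,-0.3],[0,0,0,0,0,0,-0.3]]'| grep -E 'tcp|wrist'
```

```text
tcp_pos: [0.3946, -0.2152, -0.0059]
wrist_force: [-0.1, -0.4, -0.1]
tcp_pos: [0.3946, -0.2152, -0.0079]
wrist_force: [0.8, 0.2, 0.5]
tcp_pos: [0.3946, -0.2151, -0.0099]
wrist_force: [-0.4, -0.8, 0.0]
```

```bash
python3 -m creep '[[0,0,0.002,0,0,0,-0.3],[0,0,0,0,0,0,-0.3]]' | grep -E 'tcp|wrist'; python3 -m creep '[[0,0,0.002,0,0,0,-0.3],[0,0,0,0,0,0,-0.3]]'| grep -E 'tcp|wrist'; python3 -m creep '[[0,0,0.002,0,0,0,-0.3],[0,0,0,0,0,0,-0.3]]'| grep -E 'tcp|wrist'
```

```text
tcp_pos: [0.3946, -0.2152, -0.0119]
wrist_force: [-0.0, 0.5, 0.1]
tcp_pos: [0.3945, -0.2152, -0.0139]
wrist_force: [-0.7, -1.0, 0.2]
tcp_pos: [0.3945, -0.2152, -0.0159]
wrist_force: [-0.7, -0.5, -0.1]
```

```bash
python3 -m creep '[[0,0,0.002,0,0,0,-0.3],[0,0,0,0,0,0,-0.3]]' | grep -E 'tcp|wrist'; python3 -m creep '[[0,0,0.002,0,0,0,-0.3],[0,0,0,0,0,0,-0.3]]'| grep -E 'tcp|wrist'; python3 -c "
from h import *
s=snap('side','d7')['img'];a=snap('scene','s7')['img'];print(r.read_state()['joints'])
cv2.imwrite('pics/c7.png',cv2.resize(a[250:340,290:380],(600,600),interpolation=2)[...,::-1])"
```

```text
tcp_pos: [0.3945, -0.2152, -0.0179]
wrist_force: [0.4, 0.3, -0.2]
tcp_pos: [0.3945, -0.2152, -0.0199]
wrist_force: [-0.1, 0.2, -0.1]
[ 0.46950485  0.92883295 -0.12531084  2.21127359  1.4220299   0.10754888
 -1.02794335]
```

View pics/c7.png

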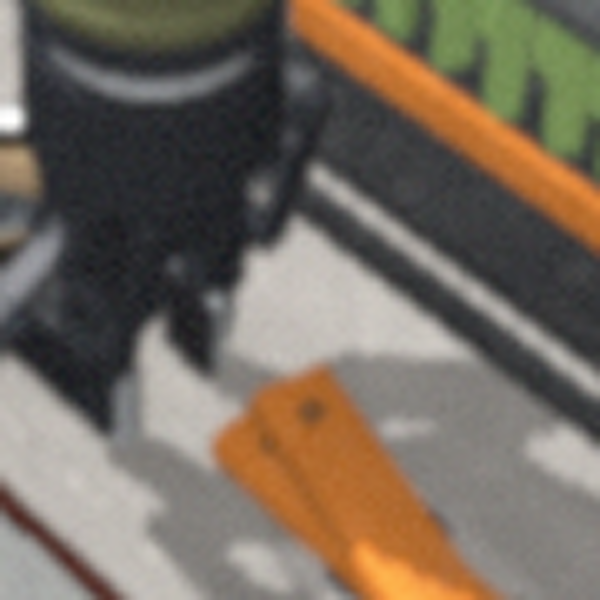

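The tips are nearly at the table, at crop (125,445) and (215,370).

```bash
python3 -m creep '[[0,0,0.002,0,0,0,-0.3],[0,0,0,0,0,0,-0.3]]' | grep -E 'tcp|wrist'; python3 -m creep '[[0,0,0.002,0,0,0,-0.3],[0,0,0,0,0,0,-0.3]]'| grep -E 'tcp|wrist'; python3 -c "
from h import *
b=np.load('pics/s7.npz');print(ray(b,[[308.7,316.7],[322.3,305.5]],0),ray(b,[[308.7,316.7],[322.3,305.5]],.01))"
```

```text
tcp_pos: [0.3945, -0.2152, -0.0218]
wrist_force: [0.4, 0.5, 0.2]
tcp_pos: [0.3944, -0.2152, -0.0237]
wrist_force: [0.3, 0.8, -0.6]
[[ 0.37650035 -0.22220758  0.        ]
 [ 0.41598091 -0.22188572  0.        ]] [[ 0.37190891 -0.22723039  0.01      ]
 [ 0.41090969 -0.22691244  0.01      ]]
```

```bash
python3 -m creep '[[0,0,0.0015,0,0,0,-0.3],[0,0,0,0,0,0,-0.3]]' | grep -E 'tcp|wrist'; python3 -m creep '[[0,0,0.0015,0,0,0,-0.3],[0,0,0,0,0,0,-0.3]]'| grep -E 'tcp|wrist'
```

```text
tcp_pos: [0.3945, -0.2153, -0.025]
wrist_force: [-0.4, 0.6, 3.6]
tcp_pos: [0.3947, -0.2153, -0.0252]
wrist_force: [-1.7, 0.6, 21.0]
```

```bash
python3 -m creep '[[0,0,0.0015,0,0,0,-0.3],[0,0,0,0,0,0,-0.3]]' | grep -E 'tcp|wrist'; python3 -m creep '[[0,0,0.0015,0,0,0,-0.3],[0,0,0,0,0,0,-0.3]]'| grep -E 'tcp|wrist'
```

```text
tcp_pos: [0.3948, -0.2153, -0.0253]
wrist_force: [-2.5, 1.2, 37.5]
tcp_pos: [0.3948, -0.2153, -0.0255]
wrist_force: [-4.8, 2.1, 55.8]
```

Contact comes at TCP z = -0.025 with a 30 mm gap, so the real tips sit 25 mm behind the reported TCP. Next is the short bar.

```bash
python3 -m creep '[[0,0,-0.05,0,0,0,-0.3],[0,0,-0.06,-0.012,0,0,1],[-0.05,0.004,0,0,0,0,1],[-0.05,0,0,0,0,0,1],[0,0,0,0,0,0.125,1]]'; python3 -m creep '[[0,0,0,0,0,0.124,1],[0,0,0,0,0,0,1],[0,0,0,0,0,0,1]]'; python3 -c "
from h import *
print(R.from_quat(r.read_state()['tool_rot']).as_matrix().round(3))"
```

```text
time_s: 18.75
tcp_pos: [0.4016, -0.3267, 0.0497]
tool_rot: [0.756, 0.655, -0.003, 0.011]
wrist_force: [-0.3, 0.6, -0.1]
finger_gap: 0.999
finger_force: 0.0
time_s: 19.12
tcp_pos: [0.4036, -0.3204, 0.05]
tool_rot: [0.79, 0.613, -0.001, 0.009]
wrist_force: [-0.0, -0.9, -0.4]
finger_gap: 0.999
finger_force: 0.0
[[ 0.249  0.969  0.01 ]
 [ 0.968 -0.249 -0.016]
 [-0.014  0.013 -1.   ]]
```

```bash
python3 -m creep '[[0.0034,-0.0063,0,0,0,0,1],[0,0,0.049,0,0,0,1],[0,0,0,0,0,0,1]]'; python3 -m creep '[[0,0,0,0,0,0,-0.2],[0,0,0,0,0,0,-0.3],[0,0,0,0,0,0,-1],[0,0,0,0,0,0,-1],[0,0,0,0,0,0,-1]]'
```

```text
time_s: 19.5
tcp_pos: [0.3967, -0.315, -0.001]
tool_rot: [0.79, 0.613, -0.003, 0.007]
wrist_force: [-0.2, 0.7, 0.9]
finger_gap: 1.005
finger_force: 0.0
time_s: 20.12
tcp_pos: [0.3993, -0.3169, 0.0021]
tool_rot: [0.791, 0.612, -0.001, 0.01]
wrist_force: [-0.6, 0.6, 6.9]
finger_gap: 0.283
finger_force: 59.2
```

```bash
python3 -m creep '[[0,0,-0.02,0,0,0,-1],[0,0,-0.055,0,0,0,-1],[0,0,-0.055,0,0,0,-1],[0,0,-0.04,0,0,-0.125,-1],[0,0,-0.03,0,0,-0.124,-1]]'; python3 -m creep '[[0,0,0,0,0,0,-1],[0,0,0,0,0,0,-1]]'; python3 -c "
from h import *
a=snap('scene','s8')['img'];print(R.from_quat(r.read_state()['tool_rot']).as_matrix().round(3))
cv2.imwrite('pics/c8.png',cv2.resize(a[230:390,280:440],(600,600),interpolation=2)[...,::-1])"
```

```text
time_s: 20.75
tcp_pos: [0.397, -0.3134, 0.2032]
tool_rot: [0.707, 0.707, -0.002, 0.01]
wrist_force: [0.5, -0.4, -0.8]
finger_gap: 0.28
finger_force: 59.5
time_s: 21.0
tcp_pos: [0.396, -0.3133, 0.2003]
tool_rot: [0.709, 0.705, -0.003, 0.009]
wrist_force: [-0.9, -0.4, -1.0]
finger_gap: 0.284
finger_force: 59.5
[[ 0.006  1.     0.008]
 [ 1.    -0.006 -0.016]
 [-0.016  0.008 -1.   ]]
```

View pics/c8.png

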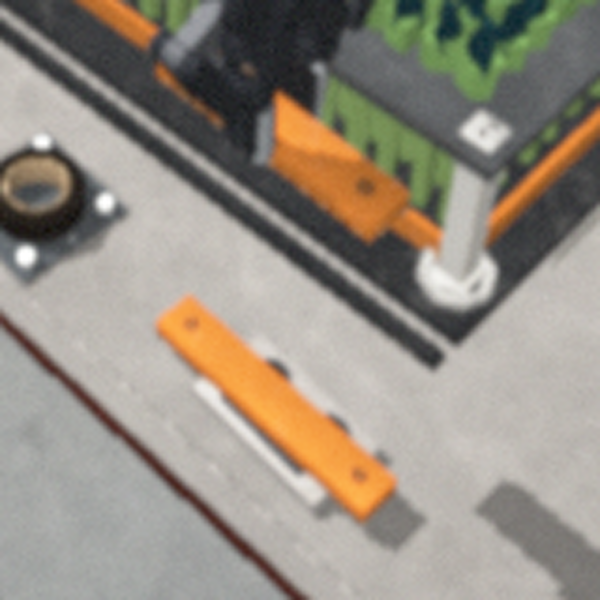

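The short bar is in the gripper and the long bar still lies on the gauge. Carrying the short bar to its nest.

```bash
python3 -m creep '[[0.02,0.05,0,0.008,0.016,0,-1],[0.06,0,0,0,0,0,-1],[0.06,0,0,0,0,0,-1],[0.06,0,0,0,0,0,-1],[0.06,0,0,0,0,0,-1]]'; python3 -m creep '[[0.06,0,0,0,0,0,-1],[0.06,0,0,0,0,0,-1],[0.06,0.02,0,0,0,0,-1],[0.03,0.02,0,0,0,0,-1],[0,0,0,0,0,0,-1]]';python3 -m creep '[[0,0,0,0,0,0,-1],[0,0,0,0,0,0,-1]]'; python3 - <<'E'
from h import *
a=snap('wrist','w9');print(r.read_state()['tcp_pos'],R.from_quat(r.read_state()['tool_rot']).as_matrix().round(3))
cv2.imwrite('pics/w9.png',a['img'][...,::-1])
E
```

```text
time_s: 21.68
tcp_pos: [0.4473, -0.0517, 0.1999]
tool_rot: [0.709, 0.705, -0.0, 0.0]
wrist_force: [0.6, 0.4, -0.1]
finger_gap: 0.282
finger_force: 59.5
time_s: 22.3
tcp_pos: [0.4893, 0.1591, 0.2]
tool_rot: [0.708, 0.707, 0.001, -0.0]
wrist_force: [0.1, 0.1, -0.4]
finger_gap: 0.283
finger_force: 59.5
time_s: 22.55
tcp_pos: [0.4882, 0.1538, 0.2004]
tool_rot: [0.709, 0.705, -0.001, 0.001]
wrist_force: [-0.1, 0.1, -0.2]
finger_gap: 0.285
finger_force: 59.5
[0.48838516 0.15403438 0.20055349] [[ 0.006  1.     0.001]
 [ 1.    -0.006 -0.002]
 [-0.002  0.001 -1.   ]]
```

View pics/w9.png

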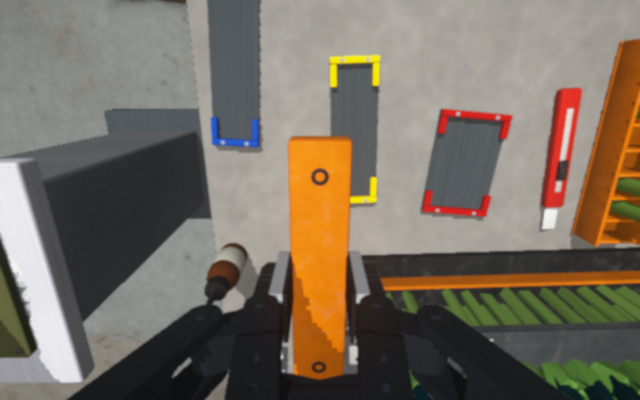

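The view shows the yellow nest at x 331–380, rows 57–203, the red nest with corners (443,109) to (487,216), and the held bar with holes at (320,176) and (319,367).

```bash
cat > nest.py <<'E'
from h import *
def nest(s,lo,hi,roi,z=.01):
    h=cv2.cvtColor(s['img'],cv2.COLOR_RGB2HSV); m=cv2.inRange(h,lo,hi); k=np.zeros_like(m); x0,y0,x1,y1=roi; k[y0:y1,x0:x1]=255; m&=k
    ys,xs=np.nonzero(m); p=ray(s,np.c_[xs,ys],z)[:,:2]
    (c,sz,an)=cv2.minAreaRect((p*1000).astype(np.float32))
    b=cv2.boxPoints((c,sz,an)); e=max((b[1]-b[0],b[2]-b[1]),key=np.linalg.norm); e=e*np.sign(e[1])
    return np.round(c,1),np.round(sz,1),'yaw',round(float(np.arctan2(-e[0],e[1])),3)
E
python3 - <<'E'
from nest import *
a=np.load('pics/w9.npz'); t=np.array([.48838516,.15403438])
print('Y',nest(a,(20,120,90),(33,255,255),(325,50,385,210)))
print('R',nest(a,(0,150,80),(6,255,255),(415,100,520,225)))
print('holes',ray(a,[[320,176],[319,367]],.2345),'end',ray(a,[[289,138],[351,138]],.2345))
E
```

```text
Y (array([527.1, 190.3]), array([ 49.4, 153.9]), 'yaw', 0.024)
R (array([648.1, 156.3]), array([112.6,  74. ]), 'yaw', -0.093)
holes [[0.4898477  0.20236195 0.2345    ]
 [0.4887985  0.10361033 0.2345    ]] end [[0.47773547 0.21782926 0.2345    ]
 [0.5021339  0.21766345 0.2345    ]]
```

```bash
python3 -m creep '[[0.037,0.038,0,0,0,-0.035,-1],[0,0,0.06,0,0,0,-1],[0,0,0.06,0,0,0,-1],[0,0,0.05,0,0,0,-1],[0,0,0,0,0,0,-1]]'; python3 -m creep '[[0,0,0.02,0,0,0,-1],[0,0,0,0,0,0,-1],[0,0,0,0,0,0,-1]]';python3 -c "
from h import *
a=snap('wrist','w10')['img']; print(r.read_state()['tcp_pos'],R.from_quat(r.read_state()['tool_rot']).as_matrix().round(3))
cv2.imwrite('pics/w10.png',a[...,::-1])"
```

```text
time_s: 23.22
tcp_pos: [0.5248, 0.1899, 0.0281]
tool_rot: [0.696, 0.718, -0.003, 0.0]
wrist_force: [-0.5, -0.7, -0.7]
finger_gap: 0.281
finger_force: 59.5
time_s: 23.6
tcp_pos: [0.5287, 0.1928, 0.013]
tool_rot: [0.697, 0.718, 0.002, 0.001]
wrist_force: [0.9, -0.4, -1.0]
finger_gap: 0.28
finger_force: 59.5
[0.52862622 0.19281887 0.01285871] [[-0.03   1.     0.005]
 [ 1.     0.03   0.001]
 [ 0.001  0.005 -1.   ]]
```

```bash
python3 -m creep '[[-0.0018,-0.0026,0,0,0,0,-1],[0,0,0.012,0,0,0,-1],[0,0,0.01,0,0,0,-1],[0,0,0.004,0,0,0,-1],[0,0,0,0,0,0,-1]]';  python3 -m creep '[[0,0,0.003,0,0,0,-1],[0,0,0,0,0,0,-1],[0,0,0,0,0,0,-1]]'
```

```text
time_s: 24.28
tcp_pos: [0.5246, 0.1905, -0.0156]
tool_rot: [0.696, 0.718, 0.0, 0.001]
wrist_force: [-0.3, 0.2, -0.7]
finger_gap: 0.284
finger_force: 59.5
time_s: 24.65
tcp_pos: [0.5252, 0.1909, -0.0177]
tool_rot: [0.696, 0.718, 0.001, 0.001]
wrist_force: [-0.4, 1.2, 2.5]
finger_gap: 0.281
finger_force: 59.8
```

```bash
python3 -m creep '[[0,0,0,0,0,0,0.2],[0,0,0,0,0,0,0.6],[0,0,0,0,0,0,1],[0,0,0,0,0,0,1],[0,0,-0.03,0,0,0,1]]';  python3 -m creep '[[0,0,-0.06,0,0,0,1],[0,0,-0.06,0,0,0,1],[0.02,-0.06,-0.06,0,0,0.035,1],[0.02,-0.06,0,0,0,0,1],[0,0,0,0,0,0,1]]';python3 -m creep '[[0,0,0,0,0,0,1],[0,0,0,0,0,0,1]]'; python3 - <<'E'
from nest import *
a=snap('wrist','w11'); print(r.read_state()['tcp_pos'])
E
```

```text
time_s: 25.28
tcp_pos: [0.5235, 0.1896, 0.0107]
tool_rot: [0.696, 0.718, -0.001, 0.0]
wrist_force: [0.0, 0.3, 0.5]
finger_gap: 1.0
finger_force: 0.0
time_s: 25.9
tcp_pos: [0.4174, 0.2249, 0.1757]
tool_rot: [0.706, 0.708, -0.0, 0.001]
wrist_force: [1.5, -0.6, -0.9]
finger_gap: 1.0
finger_force: 0.0
time_s: 26.15
tcp_pos: [0.4232, 0.2231, 0.1744]
tool_rot: [0.71, 0.705, 0.001, 0.001]
wrist_force: [0.9, -0.3, -0.2]
finger_gap: 0.998
finger_force: 0.0
[0.42308727 0.22313531 0.17434966]
```

View pics/w11.png

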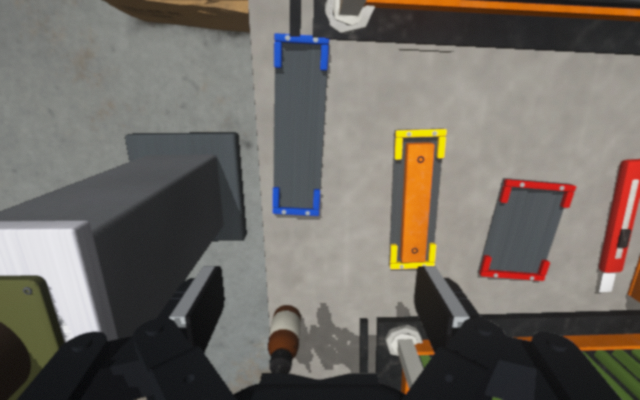

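The short bar sits in the yellow nest and the blue nest is fully in view at (275–328, 35–217). By my count this was the 15th picture, one over the limit of 14, so from here I work from numbers only.

```bash
python3 - <<'E'
from nest import *
a=np.load('pics/w11.npz')
print('Y',nest(a,(20,120,90),(33,255,255),(385,120,455,275)))
print('R',nest(a,(0,150,80),(6,255,255),(470,170,585,290)))
print('B',nest(a,(105,120,60),(128,255,255),(265,30,335,222)))
print('short',nest(a,(6,150,90),(18,255,255),(385,120,455,275),.016))
E
```

```text
Y (array([526.1, 190.9]), array([ 50.9, 154.5]), 'yaw', 0.022)
R (array([647.2, 157. ]), array([113.7,  75.5]), 'yaw', -0.092)
B (array([405.1, 266. ]), array([172.5,  49.2]), 'yaw', -0.057)
short (array([524.6, 191.2]), array([ 27.9, 129.9]), 'yaw', 0.024)
```

The short bar is within 2 mm of its nest centre. Going back for the long bar.

```bash
python3 -m creep '[[-0.06,0.02,-0.02,0,0,0,1],[-0.06,0,0,0,0,0,1],[-0.06,0,0,0,0,0,1],[-0.06,0,0,0,0,0,1],[-0.06,0,0,0,0,0,1]]' | grep tcp;  python3 -m creep '[[-0.06,0,0,0,0,0,1],[-0.06,-0.02,0,0,0,0,1],[-0.06,-0.02,0.01,0,0,0,1],[0,0,0,0,0,0,1],[0,0,0,0,0,0,1]]' | grep -E 'time|tcp|rot'; python3 - <<'E'
from nest import *
a=snap('wrist','w12'); print(r.read_state()['tcp_pos'])
h=cv2.cvtColor(a['img'],cv2.COLOR_RGB2HSV); m=cv2.inRange(h,(6,150,80),(20,255,255))
k,l,st,c=cv2.connectedComponentsWithStats(m)
for i in range(1,k):
    if st[i,4]>300: print(st[i],nest(a,(6,150,80),(20,255,255),(st[i,0],st[i,1],st[i,0]+st[i,2],st[i,1]+st[i,3]),.023))
E
```

```text
tcp_pos: [0.4398, -0.0756, 0.1936]
time_s: 27.45
tcp_pos: [0.3997, -0.2507, 0.1838]
tool_rot: [0.709, 0.705, 0.001, 0.001]
[ 0.40015115 -0.24972177  0.18407695]
[ 441    0   36  248 3346] (array([ 535.8, -214.9]), array([ 32.2, 238.9]), 'yaw', 0.119)
[ 306  171   26  129 3094] (array([ 400.2, -321. ]), array([150.3,  26.6]), 'yaw', -0.019)
```

```bash
python3 -m creep '[[-0.055,0,0,0,0,0.013,1],[-0.016,0,0.05,0,0,0,1],[0,0,0.06,0,0,0,1],[0,0,0.04,0,0,0,1],[0,0,0,0,0,0,1]]' | grep tcp;  python3 -m creep '[[0,0,0,0,0,0,1],[0,0,0,0,0,0,1]]' | grep -E 'time|tcp|rot'
```

```text
tcp_pos: [0.3988, -0.3191, 0.0323]
time_s: 28.38
tcp_pos: [0.4007, -0.322, 0.0359]
tool_rot: [0.713, 0.701, 0.001, 0.003]
```

```bash
python3 -m creep '[[0,0,0.03,0,0,0,1],[0,0,0.017,0,0,0,1],[0,0,0,0,0,0,1],[0,0,0,0,0,0,1]]' | grep -E 'tcp|wrist';  python3 -m creep '[[0,0,0,0,0,0,-0.2],[0,0,0,0,0,0,-0.3],[0,0,0,0,0,0,-1],[0,0,0,0,0,0,-1],[0,0,0,0,0,0,-1]]'
```

```text
tcp_pos: [0.4, -0.3221, -0.0117]
wrist_force: [-0.2, -0.2, -0.4]
time_s: 29.5
tcp_pos: [0.3993, -0.3218, -0.0125]
tool_rot: [0.713, 0.701, 0.001, 0.001]
wrist_force: [-0.5, -0.5, 4.3]
finger_gap: 0.283
finger_force: 59.6
```

```bash
python3 -m creep '[[0,0,-0.02,0,0,0,-1],[0,0,-0.055,0,0,0,-1],[0,0,-0.06,0,0,0,-1],[0.04,0.02,-0.06,0,0,0,-1],[0.06,0.03,-0.01,0,0,0,-1]]' | grep -E 'tcp|gap';  python3 -m creep '[[0.06,0,0,0,0,0,-1],[0.06,0,0,0,0,0,-1],[0.06,0,0,0,0,0,-1],[0.06,0,0,0,0,0,-1],[0.06,0,0,0,0,0,-1]]' | grep -E 'tcp|gap';python3 -m creep '[[0.06,0,0,0,0,0,-1],[0.06,-0.02,0,0,0,0.037,-1],[0.03,-0.02,0,0,0,0,-1],[0,0,0,0,0,0,-1],[0,0,0,0,0,0,-1]]';python3 - <<'E'
from nest import *
a=snap('wrist','w13'); t=r.read_state()['tcp_pos'];print(t,R.from_quat(r.read_state()['tool_rot']).as_matrix().round(3))
print('bar',nest(a,(6,150,60),(20,255,255),(280,90,360,400),t[2]+.0355))
print('B',nest(a,(105,120,60),(128,255,255),(230,0,400,260)))
E
```

```text
tcp_pos: [0.4462, -0.2355, 0.1843]
finger_gap: 0.284
tcp_pos: [0.4497, 0.0679, 0.1813]
finger_gap: 0.288
time_s: 31.38
tcp_pos: [0.4141, 0.2157, 0.1809]
tool_rot: [0.726, 0.687, -0.0, 0.001]
wrist_force: [0.0, -0.9, 0.7]
finger_gap: 0.286
finger_force: 59.1
[0.41443939 0.21525385 0.18087002] [[ 0.057  0.998  0.002]
 [ 0.998 -0.057 -0.002]
 [-0.002  0.002 -1.   ]]
bar (array([415.2, 224.6]), array([131.,  28.]), 'yaw', -0.082)
B (array([404.8, 266.5]), array([171.1,  49.1]), 'yaw', -0.059)
```

```bash
python3 -m creep '[[0.0494,-0.0128,0,0,0,0,-1],[0,0,0.05,0,0,0,-1],[0,0,0.06,0,0,0,-1],[0,0,0.04,0,0,0,-1],[0,0,0,0,0,0,-1]]' | grep tcp;  python3 -m creep '[[0,0,0.01,0,0,0,-1],[0,0,0,0,0,0,-1],[0,0,0,0,0,0,-1]]'
```

```text
tcp_pos: [0.4036, 0.2642, 0.0291]
time_s: 32.42
tcp_pos: [0.405, 0.2672, 0.0221]
tool_rot: [0.726, 0.687, 0.002, 0.001]
wrist_force: [-0.4, -0.5, -0.9]
finger_gap: 0.285
finger_force: 59.1
```

```bash
python3 -m creep '[[-0.0015,0,0.015,0,0,0,-1],[0,0,0.015,0,0,0,-1],[0,0,0.007,0,0,0,-1],[0,0,0,0,0,0,-1],[0,0,0,0,0,0,-1]]';  python3 -m creep '[[0,0,0.003,0,0,0,-1],[0,0,0,0,0,0,-1],[0,0,0,0,0,0,-1]]'
```

```text
time_s: 33.05
tcp_pos: [0.4045, 0.2656, -0.0154]
tool_rot: [0.726, 0.687, 0.001, 0.001]
wrist_force: [0.6, 0.2, -0.6]
finger_gap: 0.283
finger_force: 59.1
time_s: 33.42
tcp_pos: [0.4042, 0.2654, -0.0188]
tool_rot: [0.726, 0.688, 0.001, 0.001]
wrist_force: [0.1, 0.5, -0.6]
finger_gap: 0.283
finger_force: 59.1
```

```bash
python3 -m creep '[[0,0,0,0,0,0,0.2],[0,0,0,0,0,0,0.6],[0,0,0,0,0,0,1],[0,0,0,0,0,0,1],[0,0,-0.03,0,0,0,1]]' | grep tcp;  python3 -m creep '[[0,0,-0.06,0,0,0,1],[0,0,-0.06,0,0,0,1],[-0.04,0.02,-0.06,0,0,-0.057,1],[0,0.02,0,0,0,0,1],[0,0,0,0,0,0,1]]'|grep -E 'tcp|rot'; python3 - <<'E'
from nest import *
a=snap('wrist','w14'); t=r.read_state()['tcp_pos'];print(t)
h=cv2.cvtColor(a['img'],cv2.COLOR_RGB2HSV); m=cv2.inRange(h,(6,150,80),(18,255,255))
k,l,st,c=cv2.connectedComponentsWithStats(m)
for i in range(1,k):
    if st[i,4]>600: print(st[i],nest(a,(6,150,80),(18,255,255),(st[i,0],st[i,1],st[i,0]+st[i,2],st[i,1]+st[i,3]),.016))
print('B',nest(a,(105,120,60),(128,255,255),(230,0,400,260)))
E
```

```text
tcp_pos: [0.4031, 0.2647, 0.0102]
tcp_pos: [0.4401, 0.2304, 0.1816]
tool_rot: [0.708, 0.707, 0.001, 0.001]
[0.43842566 0.23083043 0.18107245]
[ 343   11  294   21 1400] (array([595.2, 369.5]), array([  4.2, 264.2]), 'yaw', 1.518)
[ 268   58   31  154 4125] (array([405.6, 264.9]), array([149.5,  26.6]), 'yaw', -0.064)
[ 383  149   31  117 2981] (array([525. , 191.1]), array([ 27.6, 130.4]), 'yaw', 0.026)
[ 606  189   34  129 2314] (array([781.5, 129.7]), array([ 37. , 164.7]), 'yaw', 0.295)
[ 567  335   73   17 1027] (array([791.1,  16.5]), array([24.2, 93.9]), 'yaw', 1.565)
B (array([405.2, 266. ]), array([172.6,  48.9]), 'yaw', -0.059)
```

Both bars are within 2 mm of their nests. Going for the gauge.

```bash
python3 -m creep '[[-0.06,0.01,0,0,0,0,1],[-0.06,0,0,0,0,0,1],[-0.06,0,0,0,0,0,1],[-0.06,0,0,0,0,0,1],[-0.06,0,0,0,0,0,1]]' | grep tcp;  python3 -m creep '[[-0.06,0,0,0,0,0,1],[-0.06,-0.02,0,0,0,0,1],[-0.06,-0.025,0,0,0,0,1],[0,0,0,0,0,0,1],[0,0,0,0,0,0,1]]' | grep -E 'time|tcp|rot'; python3 - <<'E'
from nest import *
a=snap('wrist','w15'); print(r.read_state()['tcp_pos'])
q=proj(a,[[.40,-.317,.01]])[0].astype(int); print(q)
h=cv2.cvtColor(a['img'],cv2.COLOR_RGB2HSV); x0,y0,x1,y1=q[0]-60,q[1]-75,q[0]+60,q[1]+75
v=h[y0:y1,x0:x1,2]; print(v[::10,::8])
for t in (205,):
    pass
m=cv2.inRange(v,0,80); k,l,st,c=cv2.connectedComponentsWithStats(m)
for i in range(1,k):
    if st[i,4]>60: print('dark',st[i],ray(a,c[i]+[x0,y0],.01))
E
```

```text
tcp_pos: [0.4481, -0.0692, 0.1808]
time_s: 35.98
tcp_pos: [0.4059, -0.2441, 0.181]
tool_rot: [0.706, 0.709, 0.001, 0.0]
[ 0.40654131 -0.24347039  0.18131602]
[312 237]
[[151 148 147 157 168 168 167 166 170 171 172 171 168 166 173]
 [147 145 141 140 174 171 169 168 175 172 172 169 172 173 174]
 [147 140 141 144 172 175 175 169 173 169 168 170 169 177 183]
 [142 139 141 144 170 172 176 169 164 169 166 166 170 174 177]
 [142 147 141 133 164 167 168 164 167 165 165 170 172 174 174]
 [145 145 144 138 165 167 217 212 208 209 204 169 173 175 172]
 [145 143 146 141 165 166 171 186 206  71 191 156 177 178 179]
 [145 149 156 150 171 174  88 136  83  59  60 156 173 175 176]
 [143 156 159 149 164 172  83 129 203 200 202 165 170 175 174]
 [148 146 144 152 167 168  83 183 199 198 196 175 173 180 176]
 [146 143 138 141 164 174  79 163  59  55 172 174 174 175 171]
 [140 136 141 140 172 187 191 175 127  73 188 173 170 170 168]
 [140 137 124 138 172 171 160 150 163 170 177 168 171 172 170]
 [141 136 135 137 174 174 168 169 167 166 167 168 169 171 176]
 [132 134 131 131 168 168 167 166 174 152 168 167 167 172 175]]
dark [ 64  60  18  17 224] [[ 0.41370878 -0.30791668  0.01      ]]
dark [ 62  96  17  15 171] [[ 0.41083453 -0.35120975  0.01      ]]
```

```bash
python3 - <<'E'
from nest import *
a=np.load('pics/w15.npz'); h=cv2.cvtColor(a['img'],cv2.COLOR_RGB2HSV); v=h[...,2]
x0,y0=252,162
for t in (184,190):
    m=((v>t)|(v<110)).astype(np.uint8); k=np.zeros_like(m); k[195:300,290:350]=1; m*=k
    m=cv2.morphologyEx(m,cv2.MORPH_OPEN,np.ones((2,2),np.uint8)); m=cv2.morphologyEx(m,cv2.MORPH_CLOSE,np.ones((7,7),np.uint8))
    n,l,st,c=cv2.connectedComponentsWithStats(m); i=1+np.argmax(st[1:,4]); print(st[i])
    ys,xs=np.nonzero(l==i); p=ray(a,np.c_[xs,ys],.01)[:,:2]*1000; b=cv2.minAreaRect(p.astype(np.float32)); print(b,cv2.boxPoints(b).round(1).tolist())
w=np.load('pics/w5.npz'); print('w5 corners',ray(w,np.array([(223,178),(377,186),(355,427)])/3+[230,140],.01).round(4))
for y in range(200,292,5): print(y,v[y,288:350:2])
E
```

```text
[ 293  210   48   73 2871]
((404.1181640625, -329.4969177246094), (88.04672241210938, 49.14814758300781), 86.87423706054688) [[377.20001220703125, -372.1000061035156], [426.29998779296875, -374.79998779296875], [431.1000061035156, -286.8999938964844], [382.0, -284.20001220703125]]
[ 294  210   47   71 2552]
((403.4562072753906, -328.73406982421875), (85.8404312133789, 48.25764083862305), 86.01335144042969) [[376.3999938964844, -369.8999938964844], [424.5, -373.20001220703125], [430.5, -287.6000061035156], [382.3999938964844, -284.20001220703125]]
w5 corners [[ 0.3813 -0.2827  0.01  ]
 [ 0.4317 -0.2852  0.01  ]
 [ 0.4271 -0.3757  0.01  ]]
200 [166 167 168 168 170 170 172 171 168 162 165 164 166 164 167 167 168 166
 166 163 162 163 166 165 164 166 169 170 173 173 171]
205 [164 167 166 164 160 159 160 161 163 162 163 164 163 165 165 163 164 164
 165 165 166 166 165 165 166 169 172 173 173 172 171]
210 [165 165 167 178 209 213 210 210 206 202 200 198 196 190 184 179 179 176
 174 170 168 165 162 161 156 154 152 167 169 170 171]
215 [162 163 164 187 218 222 221 218 216 215 214 214 212 210 
[... 1334 characters left out ...]
  64  72 152 182 145 153 175 179 179 178 176]
270 [171 172 185 201 172 123 116 108 106 105 104 143 181 127  69  61  67  79
  87  85  90 130 180 177 141 169 176 175 174 175 174]
275 [172 171 182 192 194 194 196 196 197 194 190 192 191 188 187 182 175 169
 174 182 188 188 187 171 149 168 170 171 171 171 170]
280 [171 170 179 188 184 185 186 186 188 188 190 190 188 188 188 190 190 186
 184 184 185 185 185 159 146 167 170 168 169 169 169]
285 [170 171 171 171 171 171 173 172 173 171 169 169 169 168 167 168 168 168
 170 171 170 171 169 168 167 167 168 168 169 168 170]
290 [175 173 173 171 171 170 168 170 172 171 171 168 168 166 164 167 167 168
 169 171 171 171 170 169 169 170 169 169 168 167 168]
```

Gauge centre is (0.404, -0.3295), yaw -0.055, and it measures 49 x 88 mm, as it should.

```bash
python3 -m creep '[[-0.046,-0.0025,0,0,0,0,1],[-0.04,0,0.04,0,0,0.059,1],[0,0,0.06,0,0,0,1],[0,0,0.04,0,0,0,1],[0,0,0,0,0,0,1]]' | grep tcp;  python3 -m creep '[[0,0,0.01,0,0,0,1],[0,0,0,0,0,0,1],[0,0,0,0,0,0,1]]' | grep -E 'time|tcp|rot'
```

```text
tcp_pos: [0.4037, -0.3285, 0.0395]
time_s: 37.02
tcp_pos: [0.4047, -0.3323, 0.0326]
tool_rot: [0.727, 0.687, 0.001, 0.002]
```

```bash
python3 -m creep '[[0.002,0,0.03,0,0,0,1],[0,0,0.016,0,0,0,1],[0,0,0.01,0,0,0,1],[0,0,0,0,0,0,1],[0,0,0,0,0,0,1]]' | grep -E 'tcp|wrist';  python3 -m creep '[[0,0,0,0,0,0,0.5],[0,0,0,0,0,0,0.4],[0,0,0,0,0,0,-0.2],[0,0,0,0,0,0,-1],[0,0,0,0,0,0,-1]]'
```

```text
tcp_pos: [0.4047, -0.3302, -0.0238]
wrist_force: [-0.0, -0.2, 0.6]
time_s: 38.28
tcp_pos: [0.4041, -0.3301, -0.0237]
tool_rot: [0.727, 0.687, 0.0, 0.001]
wrist_force: [-1.1, 0.4, 6.9]
finger_gap: 0.56
finger_force: 61.6
```

```bash
python3 -m creep '[[0,0,-0.02,0,0,0,-1],[0,0,-0.055,0,0,0,-1],[0,0,-0.06,0,0,0,-1],[0.04,0.02,-0.06,0,0,-0.055,-1],[0.06,0.03,-0.02,0,0,0,-1]]' | grep -E 'tcp|gap';  python3 -m creep '[[0.06,0,0,0,0,0,-1],[0.06,0,0,0,0,0,-1],[0.06,0,0,0,0,0,-1],[0.06,0,0,0,0,0,-1],[0.06,0,0,0,0,0,-1]]' | grep -E 'tcp|gap'; python3 - <<'E'
from h import *
a,s=np.load('pics/wrist0.npz'),np.load('pics/scene0.npz')
for z in (.10,.12,.14,.16): print(z,ray(a,[[165,160]],z).round(3),ray(s,[[278,182]],z).round(3))
E
```

```text
tcp_pos: [0.4504, -0.2455, 0.1812]
finger_gap: 0.562
tcp_pos: [0.4494, 0.0577, 0.1784]
finger_gap: 0.563
0.1 [[0.498 0.027 0.1  ]] [[0.538 0.056 0.1  ]]
0.12 [[0.507 0.031 0.12 ]] [[0.523 0.037 0.12 ]]
0.14 [[0.517 0.035 0.14 ]] [[0.508 0.018 0.14 ]]
0.16 [[0.526 0.039 0.16 ]] [[ 0.493 -0.001  0.16 ]]
```

```bash
python3 -m creep '[[0.06,0,0,0,0,0,-1],[0.035,0.04,0,0,0,0,-1],[0,0.06,0,0,0,0,-1],[0,0.06,0,0,0,0,-1],[0,0.037,0,0,0,0.092,-1]]' | grep -E 'tcp|gap';  python3 -m creep '[[0,0,0,0,0,0,-1],[0,0,0,0,0,0,-1],[0,0,0,0,0,0,-1]]'; python3 - <<'E'
from nest import *
a=snap('wrist','w16'); t=r.read_state()['tcp_pos'];print(t,R.from_quat(r.read_state()['tool_rot']).as_matrix().round(3))
q=proj(a,[[.6475+dx,.1565+dy,.01] for dx in(-.045,.045) for dy in (-.065,.065)]); print(q.round())
x0,y0=q.min(0).astype(int);x1,y1=q.max(0).astype(int)
print('R',nest(a,(0,150,80),(6,255,255),(x0,max(y0,0),x1,y1)))
E
```

```text
tcp_pos: [0.6493, 0.1497, 0.178]
finger_gap: 0.561
time_s: 40.52
tcp_pos: [0.6456, 0.151, 0.1788]
tool_rot: [0.739, 0.674, 0.0, 0.001]
wrist_force: [0.1, 0.2, -0.7]
finger_gap: 0.558
finger_force: 62.6
[0.64581523 0.15090192 0.17897109] [[ 0.092  0.996  0.001]
 [ 0.996 -0.092 -0.001]
 [-0.001  0.001 -1.   ]]
[[283. 230.]
 [267. 107.]
 [366. 223.]
 [360.  98.]]
R (array([653.9, 200.2]), array([23.1, 72.3]), 'yaw', 1.479)
```

```bash
python3 -m creep '[[0.0055,0.0018,0.03,0,0,0,-1],[0,0,0.06,0,0,0,-1],[0,0,0.05,0,0,0,-1],[0,0,0,0,0,0,-1],[0,0,0,0,0,0,-1]]' | grep -E 'tcp|wrist';  python3 -m creep '[[0,0,0.015,0,0,0,-1],[0,0,0.01,0,0,0,-1],[0,0,0,0,0,0,-1],[0,0,0,0,0,0,-1]]'
```

```text
tcp_pos: [0.6507, 0.1571, 0.041]
wrist_force: [1.1, -0.5, -1.0]
time_s: 41.7
tcp_pos: [0.6498, 0.1561, 0.014]
tool_rot: [0.739, 0.673, 0.001, 0.001]
wrist_force: [-0.1, 0.7, -0.7]
finger_gap: 0.561
finger_force: 62.6
```

```bash
python3 -m creep '[[0,-0.0015,0.015,0,0,0,-1],[0,0,0.014,0,0,0,-1],[0,0,0.004,0,0,0,-1],[0,0,0,0,0,0,-1],[0,0,0,0,0,0,-1]]' | grep -E 'tcp|wrist';  python3 -m creep '[[0,0,0.0015,0,0,0,-1],[0,0,0,0,0,0,-1],[0,0,0,0,0,0,-1]]'
```

```text
tcp_pos: [0.6483, 0.1563, -0.0193]
wrist_force: [0.4, -0.0, -1.2]
time_s: 42.7
tcp_pos: [0.6484, 0.1563, -0.0206]
tool_rot: [0.739, 0.673, 0.001, 0.001]
wrist_force: [0.5, -0.0, 0.1]
finger_gap: 0.563
finger_force: 62.6
```

```bash
python3 -m creep '[[0,0,0,0,0,0,0.4],[0,0,0,0,0,0,0.7],[0,0,0,0,0,0,1],[0,0,0,0,0,0,1],[0,0,-0.03,0,0,0,1]]' | grep tcp;  python3 -m creep '[[0,0,-0.06,0,0,0,1],[0,0,-0.06,0,0,0,1],[0.02,-0.04,-0.06,0,0,-0.092,1],[0,-0.06,0,0,0,0,1],[0,-0.04,0,0,0,0,1]]'|grep -E 'tcp|rot'; python3 -m creep '[[0,0,0,0,0,0,1],[0,0,0,0,0,0,1]]'|grep -E 'tcp|gap'; python3 - <<'E'
from nest import *
a=snap('wrist','w17'); b=snap('scene','s17')
q=proj(a,[[.6475+dx,.1565+dy,.01] for dx in(-.05,.05) for dy in (-.065,.065)])
x0,y0=q.min(0).astype(int);x1,y1=q.max(0).astype(int); print('R',nest(a,(0,150,80),(6,255,255),(x0,y0,x1,y1)))
print('short',nest(a,(6,150,80),(18,255,255),(*proj(a,[[.495,.265,.01]])[0].astype(int),*proj(a,[[.555,.115,.01]])[0].astype(int)),.016))
v=cv2.cvtColor(a['img'],cv2.COLOR_RGB2GRAY); h=cv2.cvtColor(a['img'],cv2.COLOR_RGB2HSV)
m=((v>150)&(h[...,1]<50)).astype(np.uint8)
# plate: bright pixels inside pocket rectangle
k=np.zeros_like(m); c,s_=np.cos(-.092),np.sin(-.092); P=[[.6475+c*u-s_*w,.1565+s_*u+c*w,.013] for u,w in((-.03,-.05),(.03,-.05),(.03,.05),(-.03,.05))]
cv2.fillPoly(k,[proj(a,P).astype(np.int32)],1); g=v[k>0]; print('pocket gray pct',np.percentile(g,[5,25,50,75,95]))
m=cv2.morphologyEx(((v>110)&(k>0)&(h[...,1]<60)).astype(np.uint8),cv2.MORPH_CLOSE,np.ones((9,9),np.uint8)); ys,xs=np.nonzero(m); p=ray(a,np.c_[xs,ys],.013)[:,:2]*1000
print('gauge',cv2.minAreaRect(p.astype(np.float32)))
# tape in scene: black blob near nest
hb=cv2.cvtColor(b['img'],cv2.COLOR_RGB2HSV); q=proj(b,[[.404,-.132,.022]])[0]; print(q)
x,y=q.astype(int); mm=cv2.inRange(hb[y-22:y+22,x-22:x+22],(0,0,0),(180,255,55)); n,l,st,cc=cv2.connectedComponentsWithStats(mm); i=1+np.argmax(st[1:,4]); c2=max(cv2.findContours((l==i).astype(np.uint8),0,1)[0],key=cv2.contourArea); print(st[i],ray(b,np.array(cv2.minEnclosingCircle(c2)[0])+[x-22,y-22],.0125))
E
```

```text
tcp_pos: [0.6461, 0.1551, 0.0073]
tcp_pos: [0.5136, 0.1765, 0.18]
tool_rot: [0.707, 0.707, 0.001, 0.001]
tcp_pos: [0.5171, 0.1761, 0.1793]
finger_gap: 1.0
R (array([648.3, 156.5]), array([113.1,  73.8]), 'yaw', -0.093)
short (array([526.1, 190.1]), array([ 26.4, 129.6]), 'yaw', 0.023)
pocket gray pct [ 49.  74. 118. 170. 192.]
gauge ((648.32861328125, 157.15194702148438), (90.30949401855469, 51.6099739074707), 84.54135131835938)
[289.2127827  277.58631855]
[ 10  19  26  21 204] [[ 0.40255636 -0.13544639  0.0125    ]]
```

```bash
python3 -c "
from plant import r
print(r.close_job())"
```

```text
the job is handed in; nothing more can be done
None
```

I put all four pieces in their nests and handed the job in at about 44 s of robot time; the hand-in returned no verdict. Before that, the bars and gauge measured within 2 mm of their nests' centres and the tape within about 4 mm, lying flat between its posts; I kept the arm clear of the oil bottle and cutter but did not re-measure them at the end, and I viewed 15 pictures, one over the limit of 14.

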